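Fit the pedal lever on its splined shaft

ROBOT

A 6-joint arm with a two-finger parallel gripper is mounted at the origin on a cart in front of the work surface, level with it; the furniture and walls round the work are solid. World frame = base frame: x ahead of the robot, y to its left, z up, the work surface at z = 0. Lengths are in m, angles in rad, forces in N, time in s.
With the tool pointing down it reaches from about 0.325 to 0.925 m from the base axis. Payload 3.1 kg.
Tool frame: the origin (TCP) lies midway between the tips of the shut fingers; the grasp point (between the pads) lies 19 mm behind it; z points along the fingers, y is the direction in which the jaws open and shut (so a half turn about z gives the same grasp; the last joint's range is limited). The gripper opens to 85 mm and grips with 20 to 120 N. Pads are 22 mm wide; open, the fingers measure 114 mm over their backs; the gripper's body (76 mm by 85 mm) begins 54 mm behind the grasp point. The pads swing forward as they close: fully open they stand 13 mm farther back than shut.
Start: joints at [-1.215, 0.217, 1.613, -0, 1.311, -0.112], TCP at [0.282, -0.558, 0.195] pointing down, gripper open.
Joint ranges: [-2.75, 2.75], [-0.78, 2.1], [0.31, 2.55], [-1.13, 4.27], [0.13, 2.63], [-2.58, 2.58]. Speed limits (rad/s): [2.79, 2.79, 3.14, 3.14, 3.14, 3.14].

INTERFACE

Orientations are given as a unit quaternion [w, x, y, z].
In Python, from plant import arm, optics gives the robot as it stands. The module is installed in compiled form; this text tells all that it offers.
- The arm moves only by the tool step_arm, never from a script. Its argument "deltas" is a list of rows, each an object of numbers: "tx", "ty", "tz": the shift along the tool's x, y, z in cm; "ax", "ay", "az": the turn, a rotation vector about the tool's x, y, z in degrees; "grip": the opening in per cent of the stroke, from 0 (shut) to 100 (fully open). A call has 1 to 5 rows; each row shifts and turns the commanded pose from where the row before left it, along the tool's axes as they then stand; what a row does not reach is not made up. A row lasts 1/8 s, in which the tool goes at most 62.5 mm and 10.7 degrees, less where a joint would pass 70% of its speed; a pose out of reach is approached as far as the arm can. A call with a gripper value outside its range is refused whole. The fingers move at their own pace and stop on an object; "newtons" is the grip in N (left out, the last holds). Time passes only in rows, so rows that do not move let the fingers close. It gives the time, the measured TCP pose, the force and the opening at its end, in the units of the state.
- arm.get_obs(): the state, without advancing time (a new reading comes with each control period).
- optics.capture(name): name is "side" or "top"; returns a dict with "color" (400x640x3 uint8, red, green, blue), "depth" (400x640 float32, m along the optical axis (not along the pixel's ray), 0 where there is no reading), "fx", "fy", "cx", "cy" (pixels), "xyz" and "attitude" of the camera in the world. Camera axes: x right, y down, z forward; pixel columns grow to the right and rows downward; lengths in m; the calibration is good to about 2 mm. A picture is of the moment at which its call begins.
- arm.close_job(): hands the job in, once; it reports no verdict.
The state is a dict: "t": time; "joint_pos": joint angles; "dq": joint speeds; "joint_torque": joint torques, N m; "position": TCP position; "tool_rot": TCP orientation; "force": force on the tool from outside, world axes, zero at the start; "ft_torque": the same for the moment, N m; "grip_width": opening from 0.0 (shut) to 1.0 (fully open).
Only numpy, scipy, OpenCV 4.12 (cv2) and the standard library are available. Lean on these libraries where they do the work, as an engineer would, in place of code of your own. Each camera call takes 0.05 s, during which the arm holds its last target. There are 200 camera calls.

TASK

Fit the gear-change pedal lever (the long bare-aluminium one with the black rubber toe peg) onto the splined shaft stub that stands up from the grey bearing carrier. Turn it so that the wide groove in its eye meets the shaft's one wide spline - the lever then points over the yellow paint mark - and slide it fully home, flat on the shoulder, toe peg up, then let go. Leave the other, smaller lever where it lies.

Things in the scene. Friction and masses are not known exactly. Their poses are not given: they have to be found in the camera images.
- pedal_lever: Bare-aluminium lever, about 0.2 kg, loose, flat on the bench. Origin: eye axis, underside; +z up, +x along shank to the toe. Eye 48 mm wide, 16 thick; through hole 26 dia., with a groove on its +x side 14 wide, reaching 20 from the axis. Clamp ears to x=-33. Shank 14 wide, z 0-16, clear to grip x 34-98, yellow dab by the eye. Black rubber peg 18 dia. at x=112, z 16-42. Mass centre x=10
- carrier: Fixed grey carrier. Origin: shaft axis at bench level; +z up, +x towards the wide spline and the yellow mark. Flange 96 mm dia., bolts to z=18; boss 56 dia., shoulder (seat for the eye) z=30. Steel shaft 20 dia. to z=54, cone to 10 dia. at the top, z=62; its fine teeth hinder nothing. Wide spline 9 wide, to 17 from the axis, up to z=50, gable top to 54.5. Eye passes it within 8 deg of yaw
- plain_lever: The other lever, to leave alone: smaller grey plated shift lever, 116x25x16 mm, with a round clamp eye and no rubber peg, loose on the bench. Origin: centre of its underside.

How it is judged:
By the outcome, as a careful person would: the job done as asked, in the order asked, and still so for the second after the job is handed in, with the robot touching nothing.
It also fails if it takes over 42 s, if anything falls off the work surface, if the arm or the gripper's body presses on something with over 40 N, if the wrist force passes 120 N, or if a joint passes its speed limit or range.

## Working session

There is one attempt and no reset: what is moved stays moved. The work goes in short steps, Python scripts to look and compute and a tool call to move; the robot and the scene stay as the last step left them, time stands still between calls to the robot, and variables do not carry over. Pictures are saved under pics/ and viewed, about 8 in all and at most 12, crops included, and the job is handed in when it is done.

Besides the shell and the picture viewer there is one more tool, called as name(argument=value, ...) on one line, values as JSON. step_arm: Moves the arm, as the interface text tells. Its arguments: {"type":"object","properties":{"deltas":{"type":"array","items":{"type":"object","properties":{"tx":{"type":"number"},"ty":{"type":"number"},"tz":{"type":"number"},"ax":{"type":"number"},"ay":{"type":"number"},"az":{"type":"number"},"grip":{"type":"number"}}}},"newtons":{"type":"number"}},"required":["deltas"]}

```bash
mkdir -p pics
cat > h.py <<'E'
import numpy as np, cv2
from plant import arm, optics
from scipy.spatial.transform import Rotation as R
def cap(n,name=None):
    c=optics.capture(n)
    a=np.array(c["attitude"]); c["R"]=a if a.shape==(3,3) else R.from_quat([a[1],a[2],a[3],a[0]]).as_matrix()
    c["bgr"]=np.ascontiguousarray(c["color"][:,:,::-1])
    if name: cv2.imwrite("pics/"+name,c["bgr"])
    return c
def ray(c,u,v,z):
    d=c["R"]@np.array([(u-c["cx"])/c["fx"],(v-c["cy"])/c["fy"],1.]); p=np.array(c["xyz"])
    return p+d*(z-p[2])/d[2]
def cloud(c):
    v,u=np.mgrid[:400,:640]; d=c["depth"]
    P=np.stack([(u-c["cx"])/c["fx"]*d,(v-c["cy"])/c["fy"]*d,d],-1)@c["R"].T+np.array(c["xyz"])
    P[d==0]=np.nan
    return P
E
python3 - <<'E'
from h import *
for n in("top","side"):
    c=cap(n,n+"1.png"); print(n,c["xyz"],c["attitude"],c["fx"],c["cx"],c["cy"])
print(arm.get_obs())
E
```

```text
top [0.39727026 0.10161386 0.89984655] [ 0.01861439 -0.7063788   0.70658213 -0.03773844] 383.87967358350045 315.1866781042808 201.76027786405587
side [0.22180034 0.79511116 0.44903037] [ 0.09049868 -0.1601689   0.84239602 -0.50648283] 445.8451017388525 329.24207395239256 196.80945397090036
{'t': 0.1, 'joint_pos': array([-1.21519608e+00,  2.17674983e-01,  1.61479744e+00, -1.52349126e-05,
        1.31130635e+00, -1.12217707e-01]), 'dq': array([ 0.00013002, -0.00073979, -0.00222859, -0.00049563, -0.00051161,
        0.00092193]), 'joint_torque': array([-9.99992371e-04, -3.98074329e+01, -3.04967952e+01, -1.86353554e-04,
        4.26187122e-03,  1.51711912e-06]), 'position': array([ 0.28155432, -0.5570671 ,  0.19398885]), 'tool_rot': array([-1.08408313e-03,  9.72766764e-01,  2.31783582e-01, -1.39993668e-04]), 'force': array([-0.61612541,  0.05499899,  0.41517903]), 'ft_torque': array([-0.00832278, -0.00920904,  0.02357805]), 'grip_width': 0.9985388888579715}
```

View pics/top1.png

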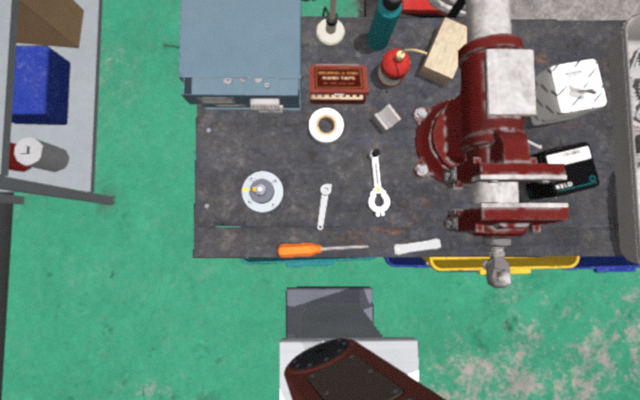

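View pics/side1.png

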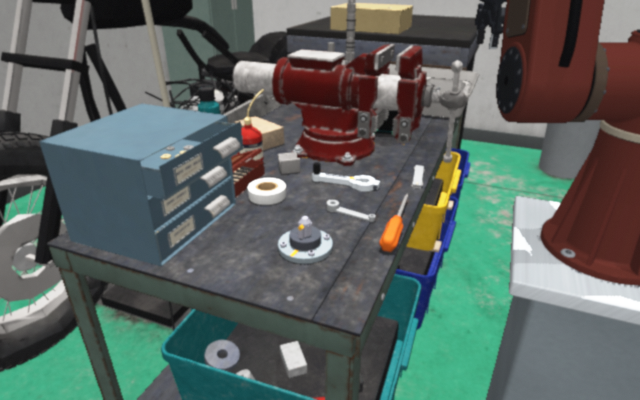

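The top view has world +x up and +y left. The lever has its eye at about (379,202) and peg at (376,153), the carrier is at (262,191) with its mark to the left, and the vise stands right of column 415. Next I'll take detail crops and a numeric fit.

Run:
```python
from h import *
c=cap("top"); b=c["bgr"]; s=cap("side")["bgr"]
A=cv2.resize(b[140:225,345:415],None,fx=5.5,fy=5.5,interpolation=cv2.INTER_CUBIC)
B=cv2.resize(b[165:218,235:290],None,fx=7,fy=7,interpolation=cv2.INTER_CUBIC)
h=max(A.shape[0],B.shape[0]); f=lambda i:cv2.copyMakeBorder(i,0,h-i.shape[0],0,0,cv2.BORDER_CONSTANT)
cv2.imwrite("pics/crop1.png",np.hstack([f(A),f(B)]))
P=cloud(c); hsv=cv2.cvtColor(b,cv2.COLOR_BGR2HSV)
print("bench z",[np.round(P[r,k],3) for r,k in((215,290),(160,340),(215,400))])
print("flange,shaft,eye,peg",[np.round(P[r,k],4) for r,k in((191,277),(190,262),(210,374),(153,376),(180,378))])
# lever mask
m=(b.min(2)>150).astype(np.uint8); n,l,st,ce=cv2.connectedComponentsWithStats(m)
for i in range(1,n):
    if st[i,4]>60 and 230<ce[i,0]<420 and 100<ce[i,1]<260: print(st[i],ce[i].round(1))
y=cv2.inRange(hsv,(20,110,120),(35,255,255)); n,l,st,ce=cv2.connectedComponentsWithStats(y)
for i in range(1,n):
    if 230<ce[i,0]<420 and 140<ce[i,1]<230: print("y",st[i],ce[i].round(1),ray(c,*ce[i],.012).round(4))
# vise extents near lever
V=P[120:240,385:470]; q=V[(V[...,2]>.03)]
print("tall right of lever: max y",np.nanmax(q[:,1]), [ (round(z,2),round(float(np.nanmax(q[q[:,2]>z][:,1])),3)) for z in (.05,.1,.15,.2)])
```

```text
bench z [array([0.438, 0.136, 0.   ]), array([ 0.569,  0.018, -0.001]), array([ 0.438, -0.123, -0.   ])]
flange,shaft,eye,peg [array([0.4937, 0.1664, 0.0075]), array([0.4902, 0.1955, 0.0596]), array([ 0.4489, -0.0588,  0.0149]), array([ 0.5771, -0.0601,  0.0426]), array([ 0.5186, -0.0685,  0.0181])]
[251  99  32  10 238] [265.6 102.8]
[375 104  26  26 354] [387.5 116.5]
[309 107  35  36 749] [325.9 124.6]
[368 154  23  63 643] [377.7 190.1]
[242 171  41  42 886] [262.7 191.3]
[317 183  15  47 345] [323.2 203.9]
[255 184  11  11  87] [260.2 188.5]
[394 238  47  17 452] [416.8 246.2]
[321 246  47   5 101] [342.  247.2]
y [253 187   3   4   9] [253.9 188.7] [0.4985 0.2196 0.012 ]
y [242 189   8   2  14] [245.5 189.5] [0.4966 0.2389 0.012 ]
y [377 188   2   3   6] [377.5 189. ] [ 0.4983 -0.0682  0.012 ]Traceback (most recent call last):
  File "<stdin>", line 19, in <module>
    res = np.fmax.reduce(a, axis=axis, out=out, **kwargs)
ValueError: zero-size array to reduction operation fmax which has no identity
```

View pics/crop1.png

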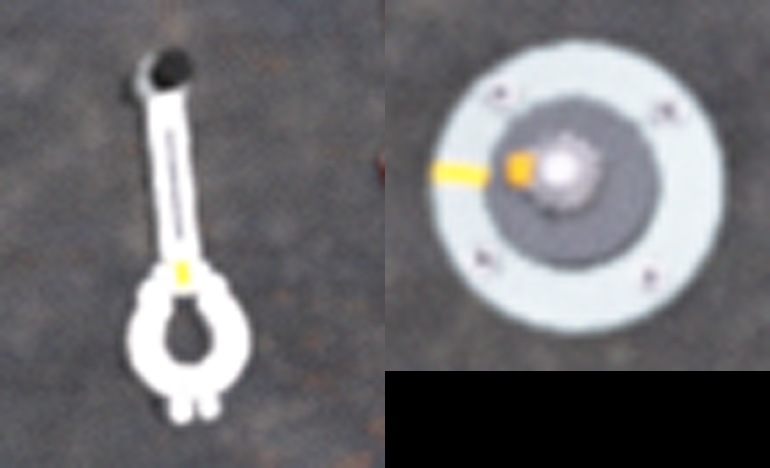

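The crop shows the eye hole at about px (379.5,201.5), peg top at (376,152.5), boss centre at (262,191.3), wide spline and yellow mark pointing left. Next I'll turn these into positions.

Run:
```python
from h import *
c=cap("top"); b=c["bgr"]
def comp(m,u,v):
    n,l,st,ce=cv2.connectedComponentsWithStats(m.astype(np.uint8)); 
    i=min(range(1,n),key=lambda i:np.hypot(*(ce[i]-(u,v)))+(1e3 if st[i,4]<50 else 0)); return (l==i).astype(np.uint8)
def up(m,k=1):return m
# flange
F=comp(b.min(2)>130,262,191); cn=max(cv2.findContours(F,0,1)[0],key=cv2.contourArea)
(u,v),r=cv2.minEnclosingCircle(cn); e=cv2.fitEllipse(cn); print("flange",(u,v),r,e)
C=ray(c,*e[0],.008); print("carrier",C.round(4)); 
print("boss",ray(c,262.0,191.3,.03).round(4),"shafttop",ray(c,259.7,189,.062).round(4),"mark",ray(c,245.7,190,.008).round(4))
ym=ray(c,245.7,190,.008)-C; print("carrier yaw",np.degrees(np.arctan2(ym[1],ym[0])))
# lever: project silhouette on z=.016
L=comp(b.min(2)>130,378,190); vs,us=np.nonzero(L); Q=np.array([ray(c,x,y,.016)[:2] for x,y in zip(us,vs)])
peg=ray(c,376.1,152.5,.042)[:2]
eye=ray(c,379.4,201.5,.016)[:2]; print("eye",eye,"peg",peg,"dist",np.hypot(*(peg-eye)))
# shank axis fit
d=(peg-eye)/np.hypot(*(peg-eye)); t=(Q-eye)@d; o=(Q-eye)@np.array([-d[1],d[0]])
s=(t>.036)&(t<.095); k=np.polyfit(t[s],o[s],1); print("shank slope deg",np.degrees(np.arctan(k[0])),"off mm",k[1]*1e3,"t range",t.min(),t.max())
ee=t<.026; print("eye o",o[ee].min(),o[ee].max(),"yaw0",np.degrees(np.arctan2(d[1],d[0])))
P=cloud(c); V=P[100:250,385:480].reshape(-1,3); V=V[np.isfinite(V[:,0])]
for z in (.05,.1,.15,.2,.25):
    w=V[V[:,2]>z]; print(z,len(w), w[:,1].max() if len(w) else None)
# side view check
s=cap("side"); bb=s["bgr"]; cv2.imwrite("pics/side_crop.png",cv2.resize(bb[150:270,265:400],None,fx=5,fy=5,interpolation=cv2.INTER_CUBIC))
```

```text
flange (262.04400634765625, 191.3260040283203) 21.126007080078125 ((262.5644836425781, 191.3099822998047), (40.14409255981445, 41.495452880859375), 17.721437454223633)
carrier [0.4928 0.1999 0.008 ]
boss [0.4905 0.1988 0.03  ] shafttop [0.4921 0.2003 0.062 ] mark [0.4958 0.2391 0.008 ]
carrier yaw 85.6103930665557
eye [ 0.46861695 -0.07147403] peg [ 0.57838605 -0.06048616] dist 0.1103176695325956
shank slope deg -0.9521321641295748 off mm 1.175396794634003 t range -0.03428430963445113 0.12234044582369166
eye o -0.025302934172911202 0.027351689944669796 yaw0 5.716252887252053
0.05 4611 -0.1835110656996023
0.1 2969 -0.19293441736415268
0.15 2078 -0.19293441736415268
0.2 466 -0.19293441736415268
0.25 95 -0.19293441736415268
```

View pics/side_crop.png

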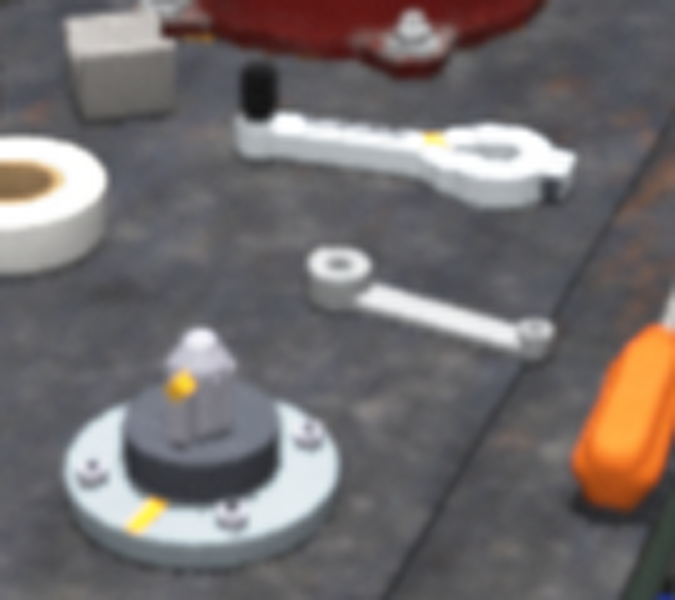

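```bash
cat >> h.py <<'E'
def go(x,y,z,yaw,q=True):
    o=arm.get_obs(); w=o["tool_rot"]; M=R.from_quat([w[1],w[2],w[3],w[0]])
    T=R.from_euler("z",yaw,degrees=True)*R.from_euler("x",180,degrees=True)
    y0=np.degrees(np.arctan2(M.as_matrix()[1,0],M.as_matrix()[0,0]))
    print("t",round(o["t"],2),"pos",o["position"].round(4),"yaw",y0.round(2),"F",o["force"].round(1),"g",round(o["grip_width"],3),"q",o["joint_pos"].round(2))
    d=np.array([x,y,z])-o["position"]
    print("cm now-frame",(M.inv().apply(d)*100).round(2)," cm end-frame",(T.inv().apply(d)*100).round(2)," turn deg",np.degrees((M.inv()*T).as_rotvec()).round(2))
E
python3 - <<'E'
from h import *
for n in("top","side"):
    P=cloud(cap(n)).reshape(-1,3); P=P[np.isfinite(P[:,0])]
    w=P[(P[:,0]>.2)&(P[:,0]<.65)&(P[:,1]<-.12)&(P[:,1]>-.6)]; i=w[:,2].argsort()[-1]; print(n,w[i], np.percentile(w[:,2],[90,99]))
    w=P[(P[:,0]>.35)&(P[:,0]<.65)&(P[:,1]<.3)&(P[:,1]>-.15)]; print(w[w[:,2].argmax()])
go(.5145,-.0665,.45,5)
E
```

```text
top [ 0.42571275 -0.27340849  0.27053144] [0.25466117 0.26781932]
[0.64972539 0.20032361 0.1697385 ]
side [ 0.26558603 -0.52147757  0.36078006] [0.23160251 0.33471155]
[0.6495115  0.1612762  0.16584694]
t 0.4 pos [ 0.2818 -0.5577  0.195 ] yaw 26.8 F [ 0.2 -0.4  0.3] g 0.999 q [-1.22  0.22  1.61  0.    1.31 -0.11]
cm now-frame [ 42.92 -33.36 -25.48]  cm end-frame [ 27.46 -46.91 -25.5 ]  turn deg [-2.00e-02  0.00e+00  2.18e+01]
```

step_arm(deltas=[{"tz":-5.5},{"tz":-6,"az":7},{"tz":-6,"az":7},{"tz":-5,"az":7.8},{}], newtons=80)

```text
schema error: expected keys tx, ty, tz, ax, ay, az, grip
```

step_arm(deltas=[{"tx":2.7,"ty":-4.7},{"tx":2.7,"ty":-4.7},{"tx":2.7,"ty":-4.7},{"tx":2.7,"ty":-4.7},{"tx":2.7,"ty":-4.7}])

```text
schema error: expected keys tx, ty, tz, ax, ay, az, grip
```

step_arm(deltas=[{"tx":2.7,"ty":-4.7},{"tx":2.7,"ty":-4.7},{"tx":2.7,"ty":-4.7},{"tx":2.7,"ty":-4.7},{"tx":2.7,"ty":-4.7}])

```text
schema error: expected keys tx, ty, tz, ax, ay, az, grip
```

```bash
python3 -c "
from h import *
go(.5145,-.0665,.08,5)"
```

```text
t 0.4 pos [ 0.2818 -0.5577  0.195 ] yaw 26.8 F [ 0.2 -0.4  0.3] g 0.999 q [-1.22  0.22  1.61  0.    1.31 -0.11]
cm now-frame [ 42.92 -33.35  11.52]  cm end-frame [ 27.46 -46.91  11.5 ]  turn deg [-2.00e-02  0.00e+00  2.18e+01]
```

Every row needs all the keys.

step_arm(deltas=[{"tx":0,"ty":0,"tz":-5.5,"ax":0,"ay":0,"az":0,"grip":100},{"tx":0,"ty":0,"tz":-6,"ax":0,"ay":0,"az":7,"grip":100},{"tx":0,"ty":0,"tz":-6,"ax":0,"ay":0,"az":7,"grip":100},{"tx":0,"ty":0,"tz":-5,"ax":0,"ay":0,"az":7.8,"grip":100},{"tx":0,"ty":0,"tz":0,"ax":0,"ay":0,"az":0,"grip":100}], newtons=80)

```text
t: 1.02
position: [0.2826, -0.5598, 0.4277]
tool_rot: [0.006, 0.999, 0.044, 0.002]
force: [-0.3, -0.2, 0.2]
grip_width: 0.997
```

```bash
python3 -c "
from h import *
go(.5145,-.0665,.42,5)"
```

```text
t 1.02 pos [ 0.2826 -0.5598  0.4277] yaw 4.99 F [-0.3 -0.2  0.2] g 0.997 q [-1.22  0.13  1.29 -0.    1.71  0.27]
cm now-frame [ 27.39 -47.14   0.3 ]  cm end-frame [ 27.4  -47.13   0.77]  turn deg [ 0.69 -0.19 -0.01]
```

step_arm(deltas=[{"tx":2.7,"ty":-4.7,"tz":0,"ax":0,"ay":0,"az":0,"grip":100},{"tx":2.7,"ty":-4.7,"tz":0,"ax":0,"ay":0,"az":0,"grip":100},{"tx":2.7,"ty":-4.7,"tz":0,"ax":0,"ay":0,"az":0,"grip":100},{"tx":2.7,"ty":-4.7,"tz":0,"ax":0,"ay":0,"az":0,"grip":100},{"tx":2.7,"ty":-4.7,"tz":0,"ax":0,"ay":0,"az":0,"grip":100}])

```text
t: 1.65
position: [0.396, -0.31, 0.4186]
tool_rot: [-0.001, 0.999, 0.044, -0.001]
force: [0.4, -0.3, 0.3]
grip_width: 1.0
```

step_arm(deltas=[{"tx":2.7,"ty":-4.7,"tz":0,"ax":0,"ay":0,"az":0,"grip":100},{"tx":2.7,"ty":-4.7,"tz":0,"ax":0,"ay":0,"az":0,"grip":100},{"tx":2.7,"ty":-4.7,"tz":0,"ax":0,"ay":0,"az":0,"grip":100},{"tx":2.7,"ty":-4.7,"tz":0,"ax":0,"ay":0,"az":0,"grip":100},{"tx":2.7,"ty":-4.7,"tz":0,"ax":0,"ay":0,"az":0,"grip":100}])

```text
t: 2.28
position: [0.5099, -0.0643, 0.4187]
tool_rot: [-0.0, 0.999, 0.044, -0.001]
force: [0.6, 0.2, -0.3]
grip_width: 0.998
```

```bash
python3 -c "
from h import *
go(.5145,-.0665,.08,5)"
```

```text
t 2.27 pos [ 0.5099 -0.0643  0.4187] yaw 5.04 F [ 0.6  0.2 -0.3] g 0.998 q [-0.26 -0.11  1.55 -0.    1.71  1.22]
cm now-frame [ 0.5   0.27 33.87]  cm end-frame [ 0.44  0.26 33.87]  turn deg [-0.03  0.1   0.04]
```

step_arm(deltas=[{"tx":0.4,"ty":0.2,"tz":6,"ax":0,"ay":0,"az":0,"grip":100},{"tx":0,"ty":0,"tz":6,"ax":0,"ay":0,"az":0,"grip":100},{"tx":0,"ty":0,"tz":6,"ax":0,"ay":0,"az":0,"grip":100},{"tx":0,"ty":0,"tz":6,"ax":0,"ay":0,"az":0,"grip":100},{"tx":0,"ty":0,"tz":6,"ax":0,"ay":0,"az":0,"grip":85}])

```text
t: 2.9
position: [0.5127, -0.0673, 0.1172]
tool_rot: [-0.0, 0.999, 0.044, -0.001]
force: [0.8, 0.3, -0.1]
grip_width: 0.852
```

step_arm(deltas=[{"tx":0,"ty":0,"tz":5,"ax":0,"ay":0,"az":0,"grip":70},{"tx":0,"ty":0,"tz":0,"ax":0,"ay":0,"az":0,"grip":60},{"tx":0,"ty":0,"tz":0,"ax":0,"ay":0,"az":0,"grip":60}])

```text
t: 3.28
position: [0.5149, -0.068, 0.0714]
tool_rot: [0.0, 0.999, 0.044, 0.001]
force: [0.3, -1.2, 0.8]
grip_width: 0.599
```

Run:
```python
from h import *
go(.5145,-.0665,.004,5)
a=cap("top")["bgr"][130:230,330:430]; b=cap("side")["bgr"][130:230,280:410]
h=lambda i:cv2.resize(i,None,fx=3.4,fy=3.4,interpolation=cv2.INTER_CUBIC)
cv2.imwrite("pics/pre.png",np.hstack([h(a),h(b)]))
```

```text
t 3.27 pos [ 0.5149 -0.068   0.0714] yaw 5.02 F [ 0.3 -1.2  0.8] g 0.599 q [-0.27  0.14  1.96  0.    1.04  1.22]
cm now-frame [-0.04 -0.16  6.74]  cm end-frame [-0.03 -0.15  6.74]  turn deg [ 0.03 -0.09  0.02]
```

View pics/pre.png

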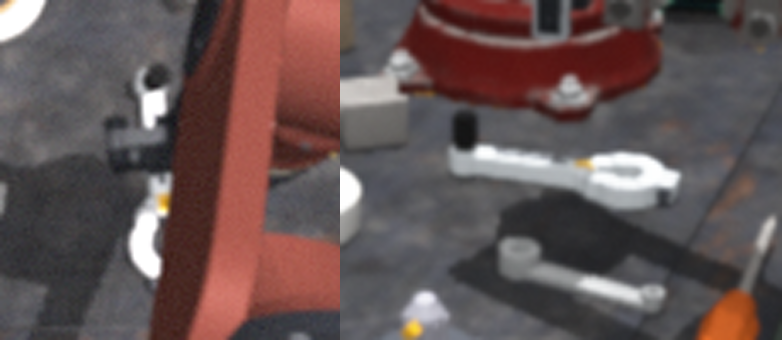

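step_arm(deltas=[{"tx":0,"ty":-0.1,"tz":3,"ax":0,"ay":0,"az":0,"grip":60},{"tx":0,"ty":0,"tz":2,"ax":0,"ay":0,"az":0,"grip":60},{"tx":0,"ty":0,"tz":1.2,"ax":0,"ay":0,"az":0,"grip":55},{"tx":0,"ty":0,"tz":0.3,"ax":0,"ay":0,"az":0,"grip":50},{"tx":0,"ty":0,"tz":0,"ax":0,"ay":0,"az":0,"grip":45}])

```text
t: 4.0
position: [0.5149, -0.067, 0.0062]
tool_rot: [0.0, 0.999, 0.044, 0.001]
force: [-0.9, -0.1, 0.9]
grip_width: 0.45
```

step_arm(deltas=[{"tx":0,"ty":0,"tz":0,"ax":0,"ay":0,"az":0,"grip":32},{"tx":0,"ty":0,"tz":0,"ax":0,"ay":0,"az":0,"grip":24},{"tx":0,"ty":0,"tz":0,"ax":0,"ay":0,"az":0,"grip":18},{"tx":0,"ty":0,"tz":0,"ax":0,"ay":0,"az":0,"grip":5},{"tx":0,"ty":0,"tz":0,"ax":0,"ay":0,"az":0,"grip":5}], newtons=80)

```text
t: 4.62
position: [0.5139, -0.0668, 0.0052]
tool_rot: [0.0, 0.999, 0.044, -0.0]
force: [-0.4, -0.0, -0.5]
grip_width: 0.05
```

The fingers closed to 5%, well below the shank's 16%, so they missed. I'll look.

Run:
```python
from h import *
a=cap("top")["bgr"][130:230,330:430]; b=cap("side")["bgr"][110:210,280:410]
h=lambda i:cv2.resize(i,None,fx=3.4,fy=3.4,interpolation=cv2.INTER_CUBIC)
cv2.imwrite("pics/miss.png",np.hstack([h(a),h(b)]))
s=cap("side"); p=s["R"].T@(np.array([.514,-.067,.005])-s["xyz"]); print(p[:2]/p[2]*s["fx"]+[s["cx"],s["cy"]]); print(arm.get_obs()["grip_width"])
```

```text
[344.62942767 181.00249603]
0.051484690449293345
```

View pics/miss.png

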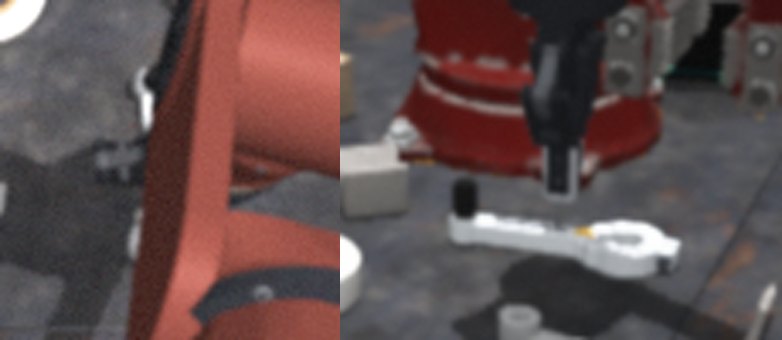

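Run:
```python
from h import *
s=cap("side"); P=cloud(s)
for r in (150,158,163,166,168,172,178,182,186): print(r,P[r,341:350:2].round(3).tolist())
print(s["xyz"],s["attitude"])
# same features, both cameras: carrier shaft top / peg top in side
print("side peg top",ray(s,316,164.,.042).round(4),"eye",ray(s,364.5,181,.016).round(4))
t=cap("top"); Q=cloud(t)
for r in (170,177,184): print(r,Q[r,356:376:4].round(3).tolist())
o=arm.get_obs(); print(o["joint_pos"],o["position"],o["force"])
```

```text
150 [[0.512, -0.032, 0.094], [0.508, -0.034, 0.094], [0.502, -0.028, 0.097], [0.499, -0.033, 0.095], [0.501, -0.051, 0.089]]
158 [[0.519, -0.051, 0.067], [0.513, -0.049, 0.069], [0.51, -0.053, 0.068], [0.507, -0.057, 0.067], [0.502, -0.057, 0.067]]
163 [[0.518, -0.052, 0.055], [0.514, -0.054, 0.055], [0.509, -0.05, 0.057], [0.506, -0.055, 0.056], [0.503, -0.061, 0.054]]
166 [[0.519, -0.055, 0.046], [0.514, -0.051, 0.049], [0.509, -0.052, 0.049], [0.507, -0.059, 0.047], [0.503, -0.061, 0.047]]
168 [[0.55, -0.143, -0.001], [0.515, -0.057, 0.041], [0.511, -0.059, 0.041], [0.507, -0.059, 0.042], [0.532, -0.151, -0.001]]
172 [[0.542, -0.12, -0.0], [0.538, -0.125, -0.001], [0.533, -0.123, 0.0], [0.529, -0.128, -0.001], [0.524, -0.128, -0.001]]
178 [[0.52, -0.06, 0.014], [0.516, -0.062, 0.014], [0.512, -0.064, 0.014], [0.507, -0.063, 0.016], [0.501, -0.06, 0.018]]
182 [[0.521, -0.061, 0.004], [0.515, -0.059, 0.006], [0.511, -0.061, 0.006], [0.507, -0.063, 0.006], [0.501, -0.061, 0.008]]
186 [[0.517, -0.051, -0.001], [nan, nan, nan], [0.509, -0.057, -0.002], [0.504, -0.055, -0.0], [0.5, -0.058, -0.001]]
[0.22180034 0.79511116 0.44903037] [ 0.09049868 -0.1601689   0.84239602 -0.50648283]
side peg top [ 0.5783 -0.0528  0.042 ] eye [ 0.466  -0.0624  0.016 ]
170 [[0.545, -0.02, 0.002], [0.545, -0.029, 0.0], [0.545, -0.039, -0.001], [0.545, -0.048, 0.0], [0.518, -0.029, 0.164]]
177 [[0.528, -0.019, 0.002], [0.508, -0.009, 0.137], [0.508, -0.017, 0.141], [0.507, -0.024, 0.145], [0.505, -0.029, 0.16]]
184 [[0.511, -0.019, 0.004], [0.511, -0.029, -0.0], [0.512, -0.039, -0.001], [0.499, -0.032, 0.096], [0.5, -0.041, 0.094]]
[-2.64654081e-01  2.43966198e-01  1.98491457e+00  3.81543654e-05
  9.12779168e-01  1.21884644e+00] [ 0.51387994 -0.06673146  0.00517292] [-0.18442745  0.34770186  0.39692752]
```

The depth shows the real fingertips at z≈0.040, while the reported TCP z is 0.005. The lateral position agrees, so the reported z reads about 35 mm low. The lever hasn't moved. I'll open and lower further, watching the force.

step_arm(deltas=[{"tx":0,"ty":0,"tz":0,"ax":0,"ay":0,"az":0,"grip":50},{"tx":0,"ty":0,"tz":0,"ax":0,"ay":0,"az":0,"grip":50},{"tx":0,"ty":0,"tz":1.2,"ax":0,"ay":0,"az":0,"grip":50},{"tx":0,"ty":0,"tz":0.8,"ax":0,"ay":0,"az":0,"grip":50},{"tx":0,"ty":0,"tz":0.0,"ax":0,"ay":0,"az":0,"grip":50}])

```text
t: 5.5
position: [0.5124, -0.0664, -0.0163]
tool_rot: [-0.0, 0.999, 0.044, -0.001]
force: [0.1, -0.6, 0.4]
grip_width: 0.502
```

Run:
```python
from h import *
go(.5145,-.0665,-.03,5)
s=cap("side"); P=cloud(s)
m=(P[...,0]>.47)&(P[...,0]<.56)&(P[...,1]>-.14)&(P[...,1]<.0)&(P[...,2]>.022)
m[:,:325]=0;m[:,362:]=0
# lowest finger points
v,u=np.nonzero(m); k=P[v,u]; i=k[:,2].argsort()[:300:20]; print(k[i].round(3).tolist())
cv2.imwrite("pics/op.png",cv2.resize(s["bgr"][120:210,290:400],None,fx=5,fy=5,interpolation=cv2.INTER_CUBIC))
```

```text
t 5.5 pos [ 0.5124 -0.0664 -0.0163] yaw 5.0 F [ 0.1 -0.6  0.4] g 0.502 q [-0.26  0.28  1.99  0.    0.87  1.22]
cm now-frame [0.21 0.03 1.37]  cm end-frame [0.2  0.03 1.37]  turn deg [-0.06  0.17  0.  ]
[[0.517, -0.038, 0.022], [0.512, -0.036, 0.027], [0.513, -0.032, 0.031], [0.504, -0.033, 0.034], [0.499, -0.039, 0.038], [0.503, -0.036, 0.04], [0.508, -0.03, 0.044], [0.513, -0.032, 0.047], [0.5, -0.038, 0.049], [0.503, -0.035, 0.053], [0.51, -0.088, 0.056], [0.5, -0.044, 0.059], [0.497, -0.037, 0.067], [0.505, -0.087, 0.07], [0.519, -0.014, 0.072]]
```

View pics/op.png

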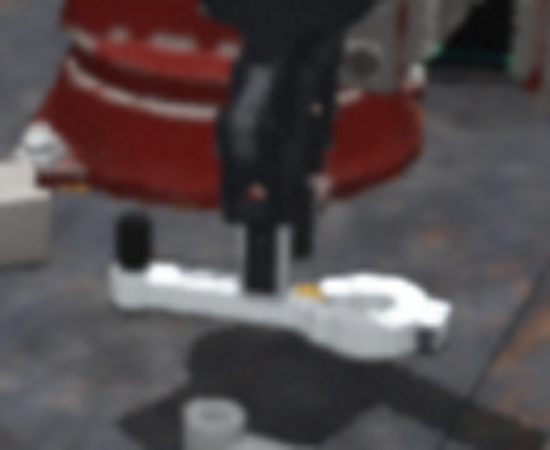

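No contact at reported z −0.016, and the open tips show at about z 0.022, which confirms the offset. Lowering 1.4 cm and gripping.

step_arm(deltas=[{"tx":0.2,"ty":0,"tz":0.8,"ax":0,"ay":0,"az":0,"grip":50},{"tx":0,"ty":0,"tz":0.5,"ax":0,"ay":0,"az":0,"grip":45},{"tx":0,"ty":0,"tz":0,"ax":0,"ay":0,"az":0,"grip":35},{"tx":0,"ty":0,"tz":0,"ax":0,"ay":0,"az":0,"grip":25},{"tx":0,"ty":0,"tz":0,"ax":0,"ay":0,"az":0,"grip":18}], newtons=90)

```text
t: 6.18
position: [0.5161, -0.0666, -0.0276]
tool_rot: [0.0, 0.999, 0.044, 0.0]
force: [1.0, 0.1, -0.8]
grip_width: 0.18
```

step_arm(deltas=[{"tx":0,"ty":0,"tz":0,"ax":0,"ay":0,"az":0,"grip":10},{"tx":0,"ty":0,"tz":0,"ax":0,"ay":0,"az":0,"grip":5},{"tx":0,"ty":0,"tz":0,"ax":0,"ay":0,"az":0,"grip":5}])

```text
t: 6.55
position: [0.5161, -0.0667, -0.0272]
tool_rot: [0.0, 0.999, 0.044, 0.0]
force: [-1.9, 0.6, 4.8]
grip_width: 0.126
```

step_arm(deltas=[{"tx":0,"ty":0,"tz":-1,"ax":0,"ay":0,"az":0,"grip":5},{"tx":0,"ty":0,"tz":-4,"ax":0,"ay":0,"az":0,"grip":5},{"tx":0,"ty":0,"tz":-4,"ax":0,"ay":0,"az":0,"grip":5},{"tx":0,"ty":0,"tz":-1,"ax":0,"ay":0,"az":0,"grip":5},{"tx":0,"ty":0,"tz":0,"ax":0,"ay":0,"az":0,"grip":5}])

```text
t: 7.18
position: [0.5159, -0.0666, 0.0721]
tool_rot: [0.0, 0.999, 0.044, 0.0]
force: [-0.9, 0.5, -2.0]
grip_width: 0.128
```

Run:
```python
from h import *
go(.495,.2458,.0728,86)
s=cap("side"); t=cap("top"); h=lambda i:cv2.resize(i,None,fx=4,fy=4,interpolation=cv2.INTER_CUBIC)
cv2.imwrite("pics/lift.png",np.hstack([h(s["bgr"][90:210,290:400]),h(t["bgr"][130:250,340:420])]))
```

```text
t 7.17 pos [ 0.5159 -0.0666  0.0721] yaw 5.0 F [-0.9  0.5 -2. ] g 0.128 q [-0.26  0.14  1.96  0.    1.05  1.22]
cm now-frame [  0.64 -31.3   -0.07]  cm end-frame [31.01 -4.27 -0.07]  turn deg [ 4.0e-02 -3.0e-02 -8.1e+01]
```

View pics/lift.png

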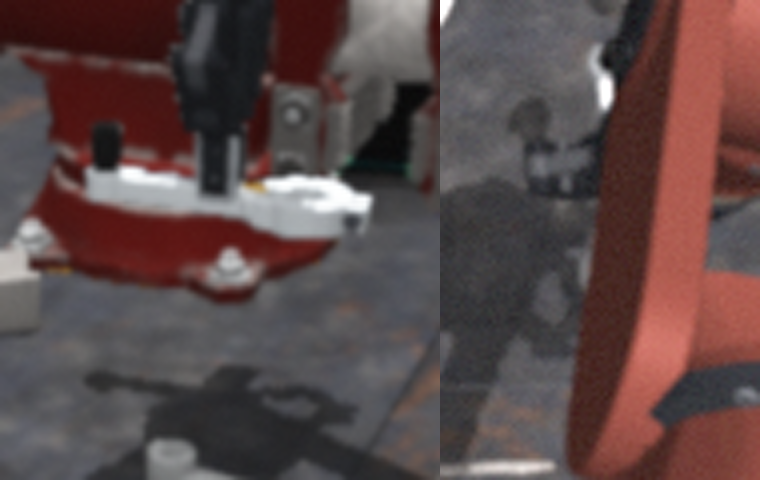

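The lever is held level with the peg up. Now to carry and turn it by −81° about tool z.

step_arm(deltas=[{"tx":0,"ty":-3,"tz":0,"ax":0,"ay":0,"az":0,"grip":5},{"tx":0,"ty":-5,"tz":0,"ax":0,"ay":0,"az":0,"grip":5},{"tx":0,"ty":-5,"tz":0,"ax":0,"ay":0,"az":0,"grip":5},{"tx":0,"ty":-3,"tz":0,"ax":0,"ay":0,"az":-5,"grip":5},{"tx":0,"ty":0,"tz":0,"ax":0,"ay":0,"az":-9,"grip":5}])

```text
t: 7.9
position: [0.4994, 0.0949, 0.0696]
tool_rot: [-0.001, 0.986, 0.169, -0.002]
force: [-0.3, -0.3, -3.5]
grip_width: 0.126
```

step_arm(deltas=[{"tx":0,"ty":0,"tz":0,"ax":0,"ay":0,"az":-9,"grip":5},{"tx":0,"ty":0,"tz":0,"ax":0,"ay":0,"az":-9,"grip":5},{"tx":0,"ty":0,"tz":0,"ax":0,"ay":0,"az":-9,"grip":5},{"tx":0,"ty":0,"tz":0,"ax":0,"ay":0,"az":-9,"grip":5},{"tx":0,"ty":0,"tz":0,"ax":0,"ay":0,"az":-9,"grip":5}])

```text
t: 8.52
position: [0.4998, 0.0927, 0.0696]
tool_rot: [-0.001, 0.847, 0.532, -0.002]
force: [-0.5, 0.7, -3.1]
grip_width: 0.125
```

step_arm(deltas=[{"tx":0,"ty":0,"tz":0,"ax":0,"ay":0,"az":-9,"grip":5},{"tx":0,"ty":0,"tz":0,"ax":0,"ay":0,"az":-9,"grip":5},{"tx":0,"ty":0,"tz":0,"ax":0,"ay":0,"az":-4,"grip":5},{"tx":0,"ty":0,"tz":0,"ax":0,"ay":0,"az":0,"grip":5}])

```text
t: 9.02
position: [0.5, 0.0927, 0.07]
tool_rot: [-0.001, 0.732, 0.682, -0.002]
force: [-0.2, -0.0, -2.2]
grip_width: 0.125
```

Run:
```python
from h import *
go(.495,.2458,.0728,86)
```

```text
t 9.03 pos [0.5    0.0927 0.07  ] yaw 85.95 F [-0.2 -0.  -2.2] g 0.125 q [0.05 0.12 1.98 0.   1.05 0.12]
cm now-frame [15.23 -1.59 -0.28]  cm end-frame [15.23 -1.57 -0.28]  turn deg [-0.25  0.02 -0.05]
```

Run:
```python
from h import *
for n in("side","top"):
    c=cap(n); P=cloud(c); b=c["bgr"]
    m=(b.min(2)>110)&(P[...,2]>.055)&(P[...,0]>.45)&(P[...,0]<.55)&(P[...,1]>-.02)&(P[...,1]<.20)
    m&=~((np.hypot(P[...,0]-.492,P[...,1]-.2)<.03))
    q=P[m]; print(n,m.sum(), np.percentile(q,[2,50,98],axis=0).round(4).tolist() if m.sum() else "")
    for y0 in np.arange(0,.18,.02):
        w=q[(q[:,1]>=y0)&(q[:,1]<y0+.02)]
        if len(w)>3: print(round(y0,2),len(w),"x",np.percentile(w[:,0],[3,97]).round(3),"z",np.percentile(w[:,2],[3,97]).round(3))
    cv2.imwrite("pics/chk_%s.png"%n,cv2.resize(b[140:260,230:420],None,fx=4,fy=4,interpolation=cv2.INTER_CUBIC))
```

```text
side 796 [[0.4727, 0.0239, 0.0983], [0.4947, 0.1173, 0.1124], [0.5168, 0.1676, 0.3]]
0.0 8 x [0.483 0.5  ] z [0.107 0.112]
0.02 58 x [0.48  0.501] z [0.104 0.113]
0.04 69 x [0.473 0.486] z [0.097 0.113]
0.06 72 x [0.478 0.491] z [0.098 0.112]
0.08 24 x [0.476 0.507] z [0.099 0.19 ]
0.1 202 x [0.471 0.52 ] z [0.101 0.3  ]
0.12 222 x [0.483 0.516] z [0.1 0.3]
0.14 39 x [0.494 0.501] z [0.1   0.115]
0.16 102 x [0.495 0.515] z [0.099 0.114]
top 267 [[0.4597, 0.0232, 0.1017], [0.4846, 0.0496, 0.1138], [0.5364, 0.1466, 0.4765]]
0.02 105 x [0.476 0.506] z [0.102 0.115]
0.04 84 x [0.46  0.539] z [0.104 0.43 ]
0.06 29 x [0.465 0.536] z [0.106 0.431]
0.08 10 x [0.534 0.538] z [0.423 0.432]
0.12 18 x [0.463 0.501] z [0.112 0.404]
0.14 21 x [0.457 0.502] z [0.105 0.481]
```

The lever underside is at z≈0.097 and level, so it clears the shaft (0.062). Moving over the shaft.

step_arm(deltas=[{"tx":3,"ty":-0.4,"tz":0,"ax":0,"ay":0,"az":0,"grip":5},{"tx":5,"ty":-0.6,"tz":0,"ax":0,"ay":0,"az":0,"grip":5},{"tx":5,"ty":-0.4,"tz":0,"ax":0,"ay":0,"az":0,"grip":5},{"tx":2.2,"ty":-0.2,"tz":0,"ax":0,"ay":0,"az":0,"grip":5},{"tx":0,"ty":0,"tz":0,"ax":0,"ay":0,"az":0,"grip":5}])

```text
t: 9.75
position: [0.496, 0.2469, 0.0717]
tool_rot: [-0.0, 0.731, 0.683, -0.0]
force: [-0.4, -0.7, -2.9]
grip_width: 0.123
```

Run:
```python
from h import *
go(.495,.2458,.04,86)
t=cap("top"); s=cap("side"); h=lambda i:cv2.resize(i,None,fx=5,fy=5,interpolation=cv2.INTER_CUBIC)
cv2.imwrite("pics/over.png",np.hstack([h(t["bgr"][150:250,220:300]),h(s["bgr"][170:270,265:345])]))
for n,c in(("top",t),("side",s)):
    P=cloud(c); m=(c["bgr"].min(2)>120)&(P[...,2]>.09)&(P[...,2]<.125)&(np.abs(P[...,0]-.49)<.04)&(np.abs(P[...,1]-.195)<.06)
    q=P[m]; print(n,m.sum())
    for y0 in np.arange(.15,.25,.01):
        w=q[(q[:,1]>=y0)&(q[:,1]<y0+.01)]
        if len(w)>3: print(round(y0,2),len(w),"x",w[:,0].min().round(3),w[:,0].max().round(3),"z",np.percentile(w[:,2],[3,97]).round(3))
```

```text
t 9.75 pos [0.496  0.2469 0.0717] yaw 86.13 F [-0.4 -0.7 -2.9] g 0.123 q [0.34 0.21 1.87 0.   1.06 0.4 ]
cm now-frame [-0.12 -0.09  3.17]  cm end-frame [-0.12 -0.1   3.17]  turn deg [-0.04  0.01  0.13]
top 346
0.16 18 x 0.481 0.503 z [0.106 0.116]
0.17 59 x 0.48 0.505 z [0.108 0.116]
0.18 89 x 0.472 0.515 z [0.104 0.117]
0.19 65 x 0.47 0.517 z [0.111 0.117]
0.2 69 x 0.469 0.518 z [0.104 0.117]
0.21 42 x 0.474 0.513 z [0.106 0.117]
0.22 4 x 0.505 0.511 z [0.112 0.116]
side 342
0.16 10 x 0.479 0.494 z [0.106 0.113]
0.17 16 x 0.478 0.493 z [0.11  0.114]
0.18 81 x 0.472 0.501 z [0.101 0.114]
0.19 30 x 0.469 0.5 z [0.099 0.115]
0.2 53 x 0.469 0.482 z [0.098 0.115]
0.21 71 x 0.471 0.487 z [0.099 0.115]
0.22 52 x 0.477 0.485 z [0.1   0.114]
0.23 12 x 0.478 0.489 z [0.1   0.124]
0.24 7 x 0.477 0.5 z [0.101 0.121]
```

View pics/over.png

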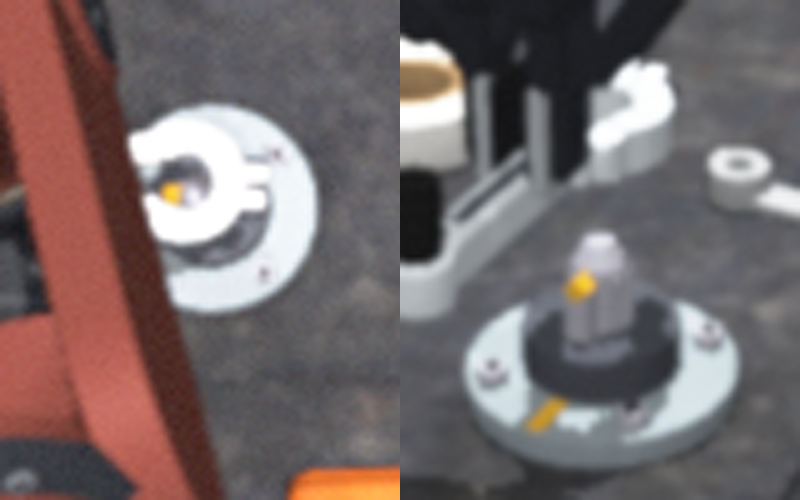

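```bash
cat > eye.py <<'E'
from h import *
from scipy.optimize import least_squares
def eye(zt,guess,c=None,thr=225):
    c=c or cap("top"); b=c["bgr"]; P=cloud(c)
    m=((b.min(2)>thr)&(abs(P[...,2]-zt)<.012)).astype(np.uint8)
    cn=max(cv2.findContours(m,0,cv2.CHAIN_APPROX_NONE)[0],key=cv2.contourArea)[:,0]
    X=np.array([ray(c,u,v,zt)[:2] for u,v in cn]); g=np.array(guess)
    a=X-g; r=np.hypot(*a.T); ang=np.degrees(np.arctan2(a[:,1],a[:,0]))
    k=(r>.018)&(r<.029)&((abs(ang)<75)|((abs(ang)>105)))&(abs(abs(ang+90))>25)&(abs(ang-90)>35)
    f=least_squares(lambda p:np.hypot(X[k,0]-p[0],X[k,1]-p[1])-p[2],[*g,.024],loss="soft_l1",f_scale=.001)
    print("eye",f.x.round(4),k.sum(),"rms",np.sqrt(np.mean(f.fun**2)).round(4)); return f.x
E
python3 - <<'E'
from eye import *
for th in(170,200,225): eye(.1145,(.4935,.199),thr=th)
E
```

```text
eye [0.4935 0.199  0.024 ] 0 rms nan
eye [0.4935 0.199  0.024 ] 0 rms nan
eye [0.4935 0.199  0.024 ] 0 rms nan
  return _methods._mean(a, axis=axis, dtype=dtype,
  ret = ret.dtype.type(ret / rcount)
```

```bash
sed -i 's/<.012))/<.012)\&(abs(P[...,0]-guess[0])<.04)\&(abs(P[...,1]-guess[1])<.045))/' eye.py
python3 - <<'E'
from eye import *
for th in(150,190,225): eye(.1145,(.4935,.199),thr=th)
E
```

```text
eye [0.4933 0.1968 0.0238] 44 rms 0.0013
eye [0.4933 0.1972 0.0238] 45 rms 0.0012
eye [0.4933 0.1974 0.0239] 44 rms 0.0012
```

The eye centre fits to (0.4933, 0.1972) with radius 24 mm as expected. The shaft is at (0.4922, 0.1998). Correcting and lowering to just above the tip.

step_arm(deltas=[{"tx":0.25,"ty":-0.1,"tz":0.5,"ax":0,"ay":0,"az":0,"grip":5},{"tx":0,"ty":0,"tz":1.5,"ax":0,"ay":0,"az":0,"grip":5},{"tx":0,"ty":0,"tz":0.9,"ax":0,"ay":0,"az":0,"grip":5},{"tx":0,"ty":0,"tz":0,"ax":0,"ay":0,"az":0,"grip":5},{"tx":0,"ty":0,"tz":0,"ax":0,"ay":0,"az":0,"grip":5}])

```text
t: 10.78
position: [0.4958, 0.2482, 0.0431]
tool_rot: [-0.0, 0.731, 0.682, -0.0]
force: [-1.0, 0.4, -3.8]
grip_width: 0.125
```

Run:
```python
from eye import *
go(.495,.2458,.003,86)
t=cap("top"); s=cap("side")
for th in(150,190,225): eye(.085,(.4925,.199),c=t,thr=th)
h=lambda i:cv2.resize(i,None,fx=6,fy=6,interpolation=cv2.INTER_CUBIC)
cv2.imwrite("pics/near.png",np.hstack([h(t["bgr"][165:225,235:295]),h(s["bgr"][190:250,275:345])]))
```

```text
t 10.78 pos [0.4958 0.2482 0.0431] yaw 86.01 F [-1.   0.4 -3.8] g 0.125 q [0.34 0.25 1.89 0.   1.   0.41]
cm now-frame [-0.24 -0.06  4.01]  cm end-frame [-0.24 -0.06  4.01]  turn deg [-0.01  0.    0.01]
eye [0.4925 0.2002 0.0236] 44 rms 0.0018
eye [0.4926 0.2005 0.0235] 45 rms 0.0017
eye [0.4927 0.2008 0.0234] 44 rms 0.0018
```

View pics/near.png

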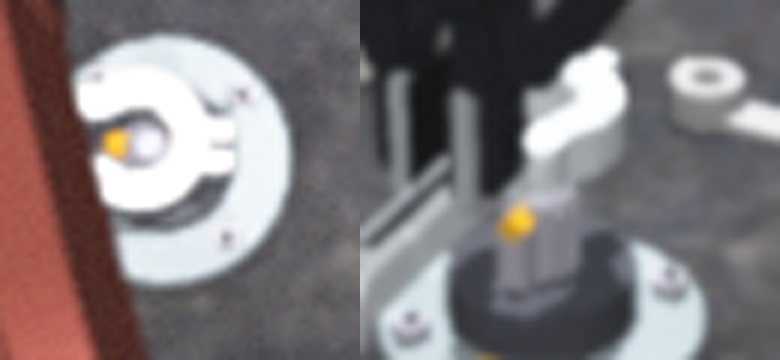

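The shaft tip sits inside the eye hole and the spline (orange) points into the groove. Eye and shaft agree within 1 mm, so I'll lower in stages.

step_arm(deltas=[{"tx":-0.05,"ty":0,"tz":0.6,"ax":0,"ay":0,"az":0,"grip":5},{"tx":0,"ty":0,"tz":0.6,"ax":0,"ay":0,"az":0,"grip":5},{"tx":0,"ty":0,"tz":0.4,"ax":0,"ay":0,"az":0,"grip":5},{"tx":0,"ty":0,"tz":0,"ax":0,"ay":0,"az":0,"grip":5}])

```text
t: 11.38
position: [0.4951, 0.2474, 0.0265]
tool_rot: [-0.0, 0.731, 0.682, -0.001]
force: [-0.9, 0.7, -3.0]
grip_width: 0.125
```

step_arm(deltas=[{"tx":0,"ty":0,"tz":0.3,"ax":0,"ay":0,"az":0,"grip":5},{"tx":0,"ty":0,"tz":0.3,"ax":0,"ay":0,"az":0,"grip":5},{"tx":0,"ty":0,"tz":0.3,"ax":0,"ay":0,"az":0,"grip":5},{"tx":0,"ty":0,"tz":0,"ax":0,"ay":0,"az":0,"grip":5}])

```text
t: 11.88
position: [0.4953, 0.2475, 0.0178]
tool_rot: [-0.0, 0.731, 0.682, -0.0]
force: [1.1, 0.0, -2.7]
grip_width: 0.125
```

The underside is now at z≈0.045, past the spline top with no contact force. Continuing.

step_arm(deltas=[{"tx":0,"ty":0,"tz":0.4,"ax":0,"ay":0,"az":0,"grip":5},{"tx":0,"ty":0,"tz":0.4,"ax":0,"ay":0,"az":0,"grip":5},{"tx":0,"ty":0,"tz":0.3,"ax":0,"ay":0,"az":0,"grip":5},{"tx":0,"ty":0,"tz":0,"ax":0,"ay":0,"az":0,"grip":5}])

```text
t: 12.38
position: [0.4953, 0.2475, 0.0067]
tool_rot: [-0.0, 0.731, 0.682, -0.0]
force: [0.6, 1.0, -2.9]
grip_width: 0.125
```

step_arm(deltas=[{"tx":0,"ty":0,"tz":0.15,"ax":0,"ay":0,"az":0,"grip":5},{"tx":0,"ty":0,"tz":0,"ax":0,"ay":0,"az":0,"grip":5}])

```text
t: 12.62
position: [0.4957, 0.2476, 0.0057]
tool_rot: [0.0, 0.731, 0.682, 0.0]
force: [-0.3, 0.3, -2.5]
grip_width: 0.122
```

step_arm(deltas=[{"tx":0,"ty":0,"tz":0.15,"ax":0,"ay":0,"az":0,"grip":5},{"tx":0,"ty":0,"tz":0,"ax":0,"ay":0,"az":0,"grip":5}])

```text
t: 12.88
position: [0.4956, 0.2476, 0.0041]
tool_rot: [-0.0, 0.731, 0.682, -0.0]
force: [-0.1, 0.0, -2.5]
grip_width: 0.122
```

step_arm(deltas=[{"tx":0,"ty":0,"tz":0.1,"ax":0,"ay":0,"az":0,"grip":5},{"tx":0,"ty":0,"tz":0,"ax":0,"ay":0,"az":0,"grip":5}])

```text
t: 13.12
position: [0.4958, 0.2477, 0.0033]
tool_rot: [0.0, 0.731, 0.682, 0.0]
force: [0.6, -0.7, -1.8]
grip_width: 0.125
```

step_arm(deltas=[{"tx":0,"ty":0,"tz":0.1,"ax":0,"ay":0,"az":0,"grip":5},{"tx":0,"ty":0,"tz":0,"ax":0,"ay":0,"az":0,"grip":5}])

```text
t: 13.38
position: [0.4959, 0.2478, 0.0028]
tool_rot: [-0.0, 0.731, 0.682, 0.0]
force: [-1.8, 0.4, 2.6]
grip_width: 0.129
```

step_arm(deltas=[{"tx":0,"ty":0,"tz":0.1,"ax":0,"ay":0,"az":0,"grip":5},{"tx":0,"ty":0,"tz":0,"ax":0,"ay":0,"az":0,"grip":5}])

```text
t: 13.62
position: [0.496, 0.2479, 0.0025]
tool_rot: [-0.0, 0.731, 0.682, 0.0]
force: [-3.9, 0.3, 6.9]
grip_width: 0.127
```

Contact came at z≈0.003 as predicted, so it is on the shoulder. Releasing, then backing off.

step_arm(deltas=[{"tx":0,"ty":0,"tz":0,"ax":0,"ay":0,"az":0,"grip":14},{"tx":0,"ty":0,"tz":0,"ax":0,"ay":0,"az":0,"grip":25},{"tx":0,"ty":0,"tz":0,"ax":0,"ay":0,"az":0,"grip":45},{"tx":0,"ty":0,"tz":0,"ax":0,"ay":0,"az":0,"grip":45}], newtons=20)

```text
t: 14.12
position: [0.4958, 0.2475, 0.001]
tool_rot: [0.0, 0.731, 0.682, 0.0]
force: [-0.1, 0.1, 0.6]
grip_width: 0.453
```

step_arm(deltas=[{"tx":0,"ty":0,"tz":-1,"ax":0,"ay":0,"az":0,"grip":45},{"tx":0,"ty":0,"tz":-4,"ax":0,"ay":0,"az":0,"grip":45},{"tx":0,"ty":0,"tz":-6,"ax":0,"ay":0,"az":0,"grip":45},{"tx":0,"ty":0,"tz":-6,"ax":0,"ay":0,"az":0,"grip":45},{"tx":0,"ty":0,"tz":-6,"ax":0,"ay":0,"az":0,"grip":45}])

```text
t: 14.75
position: [0.4956, 0.2476, 0.2339]
tool_rot: [0.0, 0.731, 0.682, 0.001]
force: [0.7, 0.1, 0.1]
grip_width: 0.448
```

step_arm(deltas=[{"tx":0,"ty":5,"tz":-3,"ax":0,"ay":0,"az":0,"grip":45},{"tx":-5,"ty":0,"tz":0,"ax":0,"ay":0,"az":0,"grip":45},{"tx":-6,"ty":0,"tz":0,"ax":0,"ay":0,"az":0,"grip":45},{"tx":-6,"ty":0,"tz":0,"ax":0,"ay":0,"az":0,"grip":45},{"tx":-5,"ty":0,"tz":0,"ax":0,"ay":0,"az":0,"grip":45}])

```text
t: 15.38
position: [0.53, 0.0226, 0.262]
tool_rot: [0.001, 0.731, 0.682, 0.0]
force: [-0.2, -0.9, 0.2]
grip_width: 0.452
```

Run:
```python
from eye import *
go(.495,.2458,.3,86)
t=cap("top"); s=cap("side")
for n,c in(("top",t),("side",s)):
    P=cloud(c); m=(c["bgr"].min(2)>140)&(P[...,2]>.034)&(P[...,2]<.056)&(abs(P[...,0]-.5)<.06)&(P[...,1]>.15)&(P[...,1]<.34)
    q=P[m]; print(n,m.sum())
    for y0 in np.arange(.16,.33,.02):
        w=q[(q[:,1]>=y0)&(q[:,1]<y0+.02)]
        if len(w)>3: print(round(y0,2),len(w),"x",np.percentile(w[:,0],[3,97]).round(3),"z",np.percentile(w[:,2],[5,50,95]).round(3))
h=lambda i,f:cv2.resize(i,None,fx=f,fy=f,interpolation=cv2.INTER_CUBIC)
cv2.imwrite("pics/fin.png",np.hstack([h(t["bgr"][150:250,200:300],3.9),h(s["bgr"][180:280,240:340],3.9)]))
```

```text
t 15.38 pos [0.53   0.0226 0.262 ] yaw 85.98 F [-0.2 -0.9  0.2] g 0.452 q [-0.09 -0.04  1.76 -0.    1.42 -0.02]
cm now-frame [22.01 -5.05 -3.82]  cm end-frame [22.02 -5.04 -3.8 ]  turn deg [ 0.07  0.02 -0.02]
top 613
0.16 54 x [0.481 0.501] z [0.04  0.045 0.048]
0.18 141 x [0.471 0.514] z [0.043 0.046 0.052]
0.2 111 x [0.471 0.514] z [0.042 0.046 0.05 ]
0.22 92 x [0.478 0.508] z [0.04  0.046 0.049]
0.24 60 x [0.49  0.503] z [0.043 0.046 0.048]
0.26 60 x [0.491 0.505] z [0.043 0.046 0.049]
0.28 59 x [0.492 0.505] z [0.041 0.046 0.049]
0.3 36 x [0.491 0.509] z [0.037 0.046 0.053]
side 814
0.16 22 x [0.481 0.497] z [0.043 0.044 0.046]
0.18 67 x [0.472 0.516] z [0.044 0.045 0.051]
0.2 186 x [0.469 0.514] z [0.036 0.045 0.055]
0.22 153 x [0.477 0.509] z [0.035 0.044 0.046]
0.24 87 x [0.489 0.503] z [0.037 0.045 0.046]
0.26 94 x [0.49  0.504] z [0.037 0.045 0.047]
0.28 77 x [0.492 0.504] z [0.04  0.045 0.047]
0.3 69 x [0.491 0.51 ] z [0.037 0.044 0.049]
0.32 59 x [0.493 0.507] z [0.035 0.041 0.046]
```

View pics/fin.png

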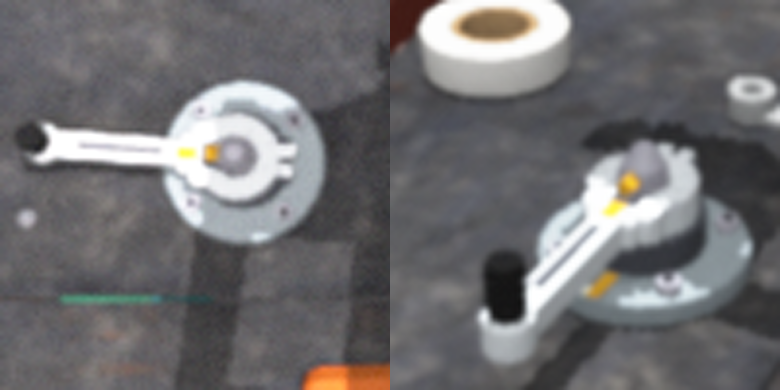

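The lever is seated flat: its top is at z 0.046 along the whole length. The spline is in the groove, the lever points over the mark, the peg is up, and the arm is clear. Handing in.

```bash
python3 -c "
from plant import arm
print(arm.close_job())"
```

```text
the job is handed in; nothing more can be done
None
```

The pedal lever is on the splined shaft, fully home on the shoulder with the toe peg up. I let go, backed the arm clear and handed the job in at about 15.4 s of the 42 s allowed.

**Last checks (passed):**
- Depth from both cameras puts the lever's top at z ≈ 45–46 mm along its length. That is the 30 mm shoulder plus the 16 mm eye, so it sits flat.
- The final picture shows the wide spline in the groove and the lever pointing over the yellow mark.
- While lowering there was no resistance until contact at the expected height. Contact force then reached about 7 N.
- The gripper was open and the arm well clear at the end. I did not touch the smaller lever.

**What disagreed:**
- **Reported height:** the robot's reported TCP height read about 35 mm lower than the cameras showed. My first grasp therefore closed on air above the lever. Nothing was touched, and I went by the camera height after that.
- **Grip width:** the gripper read about 0.125 (10.6 mm) on the 14 mm shank. I did not find out why, but the grip held.

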